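Dipstick check on a gear unit

ROBOT

A 7-joint arm with a two-finger parallel gripper is mounted at the origin on the work surface; the furniture and walls round the work are solid. World frame = base frame: x ahead of the robot, y to its left, z up, the work surface at z = 0. Lengths are in m, angles in degrees, forces in N, time in s.
With the tool pointing down it reaches from about 0.425 to 0.875 m from the base axis. Payload 4.7 kg.
Tool frame: the origin (TCP) lies at the very end of the fingers, on their centre line; the grasp point (between the pads) lies 19 mm behind it; z points along the fingers, y is the line along which they close (so a half turn about z gives the same grasp; the last joint's range is limited). The gripper opens to 87 mm and grips with 3 to 60 N. Pads are 19 mm wide; open, the fingers measure 117 mm over their backs; the gripper's body (75 mm by 190 mm) begins 51 mm behind the grasp point.
Start: joints at [77.756, 18.392, -4.016, 83.108, 1.295, 78.541, -3.26], TCP at [0.147, -0.633, 0.223] pointing down, gripper open.
Joint ranges: [-163.93, 163.93], [-17.29, 119.83], [-79.2, 71.16], [3.27, 140.29], [-89.18, 269.18], [5.43, 117.66], [-154.24, 154.24]. Speed limits (degrees/s): [147.25, 147.25, 180, 180, 180, 180, 180].

INTERFACE

Orientations are given as [roll, pitch, yaw] about the fixed x, y, z axes, in that order (R = Rz(yaw) Ry(pitch) Rx(roll)).
In Python, from cell import get_obs, read_camera, sign_off, silhouettes gives the robot as it stands.
- The arm moves only by the tool play_rows, never from a script. Its argument "steps" is a list that holds one entry, the list of rows, each a list of 7 numbers: the shift along the tool's x, y, z in m, then the turn, a rotation vector about the tool's x, y, z in rad, then the finger opening in m, from 0 to 0.087. A call has 1 to 12 rows; each row shifts and turns the commanded pose from where the row before left it, along the tool's axes as they then stand; what a row does not reach is not made up. A row lasts 1/10 s, in which the tool goes at most 50 mm and 8.59 degrees, less where a joint would pass 70% of its speed; a pose out of reach is approached as far as the arm can. A call is refused whole if a number of a shift passes 0.05 or a number of a turn 0.15, either way. A call with a gripper value outside its range is refused whole. The fingers move at their own pace and stop on an object; "force" is the grip in N (left out, the last holds). Time passes only in rows, so rows that do not move let the fingers close. It gives the time, the measured TCP pose, the force, the opening and the grip force at its end, in the units of the state.
- get_obs(): the state, without advancing time (a new reading comes with each control period).
- read_camera(name): name is "side" or "top" or "wrist"; returns a dict with "frame" (400x640x3 uint8, red, green, blue), "intrinsics" (3x3 intrinsics, pixels), "k1" (the pictures are not rectified: a ray, as slopes to the right and down, at radius r is drawn at 1 + k1 r^2 times it, then the intrinsics apply), "view" (4x4, takes a point from world to camera coordinates). Camera axes: x right, y up, looking along -z (the intrinsics and any distortion apply to the point x, -y, -z); pixel columns grow to the right and rows downward; lengths in m; the calibration is good to about 2 mm. A picture is of the moment at which its call begins. There is no depth.
- sign_off(): hands the job in; it is judged then, once.
Trained networks look in the newest picture that a camera, given by its name, has taken for a name from the list of things; names that differ only in an ending like _2 or _b are one class to them, and where a whole thing is asked for, a point or a joint stands for the part that bears it (a point fixed in the world has none). Each returns a list of dicts, best first, with "p" (0 to 1); they miss things now and then, are a little off and sometimes report something else, mostly with a low value. They report only what shows in the picture. A call takes as long as a camera call.
- silhouettes(camera, name): "pixels" (400x640 bool, what is visible of it) and "extent" ([left, top, right, bottom] in pixels, round what is visible of it).
The state is a dict: "time_s": time; "qpos": joint angles; "joint_velocities": joint speeds; "effort": joint torques, N m; "tool_pos": TCP position; "tool_rot": TCP orientation; "force": force on the tool from outside, world axes, zero at the start; "wrist_torque": the same for the moment, N m; "grip_width": finger opening in m; "grasp_force": force on a finger pad.
Only numpy, scipy, OpenCV 4.12 (cv2) and the standard library are available. Lean on these libraries where they do the work, as an engineer would, in place of code of your own. Each camera call takes 0.05 s, during which the arm holds its last target. There are 200 camera calls.

TASK

Take the orange-handled gauge rod from its rest and slide it into the sloping guide tube of the blue gear unit until its collar stops against the mouth, then draw it right out again. Present it for reading: hold the rod level, with its tip over the white card and about a hand's width above it, and finish holding it still there in the gripper, clear of the card, the rest and the gear unit. Do not disturb the other things lying on the bench.

Things in the scene. Friction and masses are not known exactly. Their poses are not given: they have to be found in the camera images.
- rod_grip (a point): middle of the grip, on the axis of the gauge rod (a dipstick, 238 mm long, 110 g). y points along the rod to its tip; at the start x is level across, z up. Orange handle 18 mm wide (x), 16 mm high (z), from y = -60 to +45 mm; neck 12 mm across; dark collar; steel shaft. It lies level and loose in its rest, axis 60 mm above the bench, open from above
- rod_collar (a point): centre of the collar's stop face (the face towards the tip), on the rod's axis, 63 mm from the grip point. The collar is 34 mm across and 8 mm thick, from y = +55 to +63 mm
- rod_tip (a point): tip of the gauge rod, the end with the red rings, 178 mm from the grip point and 115 mm from the collar's stop face; the shaft between is 10 mm across and straight, its last 8 mm tapering to 5 mm
- gauge_rod: the whole gauge rod; its origin and axes are those of the grip point
- guide_tube: aluminium tube sloping out of the gear unit, fixed. Origin at the centre of its mouth, 115 mm above the bench; y runs down the bore, 30 degrees below level; x is level. Rim 36 mm across outside; funnel 26 mm wide at the rim, narrowing over 17 mm to a straight bore 14 mm across. Depth 125 mm: the collar meets the rim before the tip meets anything
- gear_unit: blue cast gear unit fixed to the bench, with the guide tube. Origin on the bench under the tube mouth; y towards the housing, z up. Base plate 100 mm wide, 8 mm thick, y = 20 to 235 mm; housing up to 124 mm wide (output shaft to 93 mm on the -x side), y = 104 to 243 mm, 105 mm high (brass breather to 115 mm)
- rest: steel rest fixed to the bench, where the rod lies at the start. Origin on the bench under the grip point, y along the rod to its tip. Base 44 mm wide, 8 mm thick, y = -73 to +133 mm; two notched uprights 34 mm wide, 8 mm thick, up to 68 mm high, carry the handle at y = -52 mm and the shaft at y = +110 mm; clear between them
- card: white reading card, 90x90 mm, 3 mm thick, fixed flat on the bench with two dark stripes. Origin in the middle of its underside; z up
- bolt_tin_mid (a point): bystander: round beige tin of mixed bolts, 72x77x37 mm; this point is its centre
- drink_can_2_mid (a point): bystander: black drink can, 66 mm across, 115 mm tall; this point is its centre
- piston_mid (a point): bystander: grey piston standing crown up, 55 mm across, 54 mm tall; this point is its centre

How it is judged (in metres and radians):
On the way, in this order (a step that is already met when the one before it is completed fails the run):
1. the rod is in the guide tube with its collar against the mouth (gap under 4 mm) (y of rod_collar in the frame of guide_tube above -0.004 m and distance between rod_collar and guide_tube below 0.008 m and angle between the y axis of gauge_rod and the y axis of guide_tube, either way round below 0.12 rad), for 0.2 s.
2. the rod is drawn right out, its tip at least 10 mm outside the mouth (y of rod_tip in the frame of guide_tube below -0.01 m), for 0.1 s.
At the end, for the whole second after the job is handed in: The rod is held still in the gripper, level within 9.5 degrees, its tip over the white card and 50 to 200 mm above the bench, touching neither the gear unit nor the rest nor the card (x of rod_tip in the frame of card between -0.045 and 0.045 m and y of rod_tip in the frame of card between -0.045 and 0.045 m and height (world z) of rod_tip between 0.05 and 0.2 m and angle between gauge_rod's own y axis and vertical between 1.4 and 1.74 rad and contact force between the fingers and gauge_rod above 1 N and linear speed of gauge_rod below 0.05 m/s and contact force between gauge_rod and gear_unit below 0.3 N and contact force between gauge_rod and rest below 0.3 N and contact force between gauge_rod and card below 0.3 N); the arm keeps its last pose, push and grip.
It fails at once if a bystander is moved more than 20 mm (distance of any of bolt_tin_mid, drink_can_2_mid, piston_mid from where it was at the start of the episode above 0.02 m).
It also fails if it takes over 46 s, if anything falls off the work surface, if the arm or the gripper's body presses on something with over 40 N, if the wrist force passes 120 N, or if a joint passes its speed limit or range.

## Working session

There is one attempt and no reset: what is moved stays moved. The work goes in short steps, Python scripts to look and compute and a tool call to move; the robot and the scene stay as the last step left them, time stands still between calls to the robot, and variables do not carry over. Pictures are saved under pics/ and viewed, at most 10 in all, crops included, and the job is handed in when it is done.

Besides the shell and the picture viewer there is one more tool, called after "Emit:" as name([rows], argument=value, ...), one row to a line, values as JSON. play_rows: Moves the arm, as the interface text tells. Its arguments: {"type":"object","properties":{"steps":{"type":"array","items":{"type":"array","items":{"type":"array","items":{"type":"number"}}}},"force":{"type":"number"}},"required":["steps"]}

```bash
mkdir -p pics; ls
python3 - <<'E'
from cell import *
import cv2,numpy as np,pickle
o=get_obs();print({k:np.round(v,3) for k,v in o.items()})
d={}
for c in ("side","top"):
    r=read_camera(c);d[c]=r;cv2.imwrite(f"pics/{c}0.png",r["frame"][:,:,::-1])
    print(c,r["intrinsics"],r["k1"],np.round(r["view"],4).tolist())
    for n in ("gauge_rod","guide_tube","gear_unit","rest","card","bolt_tin_mid","drink_can_2_mid","piston_mid"):
        s=silhouettes(c,n)
        print(c,n,[(round(float(x["p"]),2),x["extent"],int(x["pixels"].sum())) for x in s[:2]])
        d[c,n]=s
pickle.dump(d,open("d.pkl","wb"))
E
```

```text
pics
{'time_s': np.float64(0.0), 'qpos': array([77.756, 18.438, -4.016, 83.177,  1.296, 78.541, -3.26 ]), 'joint_velocities': array([ 0.02 , -0.078,  0.067,  0.03 ,  0.058, -0.033,  0.026]), 'effort': array([-1.0000e-03, -4.9129e+01, -4.0400e-01, -3.1253e+01, -6.4000e-02,
        4.4000e-02,  0.0000e+00]), 'tool_pos': array([ 0.147, -0.633,  0.221]), 'tool_rot': array([-1.79889e+02,  7.00000e-03,  1.30550e+01]), 'force': array([ 0.127, -0.079,  1.322]), 'wrist_torque': array([-0.004, -0.018,  0.042]), 'grasp_force': np.float64(0.0), 'grip_width': np.float64(0.087)}
side [[518.73017581   0.         319.07226132]
 [  0.         518.73017581 205.06660338]
 [  0.           0.           1.        ]] -0.08728990458311946 [[0.9678, 0.2515, 0.0092, -0.5271], [-0.1723, 0.6356, 0.7525, -0.0195], [0.1834, -0.7299, 0.6585, -1.5978], [0.0, 0.0, 0.0, 1.0]]
side gauge_rod [(0.64, [263.2, 212.5, 288.8, 272.8], 347)]
side guide_tube [(0.72, [329.1, 177.9, 347.5, 189.3], 151)]
side gear_unit [(0.83, [316.3, 143.2, 366.8, 211.6], 2444)]
side rest [(0.75, [260.5, 228.9, 293.3, 293.5], 719)]
side card [(
[... 446 characters left out ...]
0.059815246419167974 [[0.0211, -0.9995, -0.0222, 0.0671], [0.9918, 0.0181, 0.1264, -0.5594], [-0.1259, -0.0247, 0.9917, -1.169], [0.0, 0.0, 0.0, 1.0]]
top gauge_rod [(0.72, [336.9, 239.9, 424.9, 249.2], 401)]
top guide_tube [(0.6, [259.6, 191.6, 302.0, 204.3], 452)]
top gear_unit [(0.64, [205.4, 175.8, 302.4, 235.2], 4038)]
top rest [(0.69, [348.8, 236.4, 425.9, 258.4], 770)]
top card [(0.7, [350.2, 182.2, 387.1, 216.8], 993)]
top bolt_tin_mid [(0.74, [351.6, 235.6, 423.4, 255.4], 669), (0.55, [314.6, 142.7, 333.5, 162.6], 350)]
top drink_can_2_mid [(0.77, [269.4, 262.6, 297.8, 291.0], 629), (0.68, [228.0, 261.4, 256.7, 284.9], 626)]
top piston_mid [(0.92, [316.6, 143.8, 332.8, 163.1], 314)]
```

View pics/top0.png

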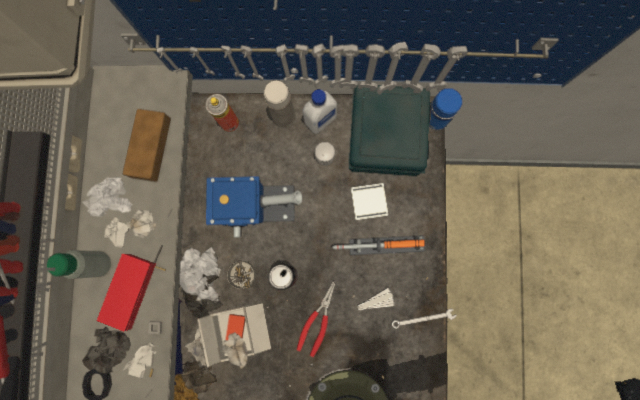

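View pics/side0.png

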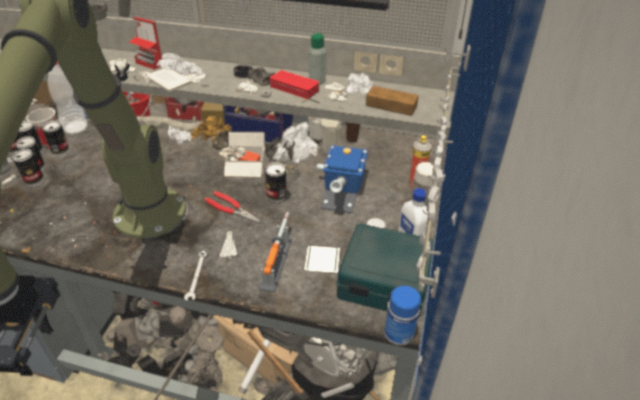

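```bash
cat > h.py <<'E'
import numpy as np,cv2
def ray(r,uv):
    K=r["intrinsics"];uv=np.atleast_2d(np.asarray(uv,float))
    d=(uv-[K[0][2],K[1][2]])/[K[0][0],K[1][1]];s=d.copy()
    for _ in range(20): s=d/(1+r["k1"]*(s**2).sum(1,keepdims=True))
    V=np.array(r["view"]);R=V[:3,:3]
    w=np.c_[s[:,0],-s[:,1],-np.ones(len(s))]@R
    return -R.T@V[:3,3],w
def plane(r,uv,z):
    c,w=ray(r,uv);return c+w*((z-c[2])/w[:,2])[:,None]
def proj(r,P):
    V=np.array(r["view"]);p=np.atleast_2d(P)@V[:3,:3].T+V[:3,3]
    s=np.c_[p[:,0],-p[:,1]]/-p[:,2:];s*=1+r["k1"]*(s**2).sum(1,keepdims=True)
    K=r["intrinsics"];return s*[K[0][0],K[1][1]]+[K[0][2],K[1][2]]
def tri(rs,uvs):
    A=0;b=0
    for r,uv in zip(rs,uvs):
        c,w=ray(r,uv);w=w[0]/np.linalg.norm(w[0]);M=np.eye(3)-np.outer(w,w);A=A+M;b=b+M@c
    return np.linalg.solve(A,b)
def axis(m):
    p=np.argwhere(m)[:,::-1].astype(float);c=p.mean(0);_,_,v=np.linalg.svd(p-c,full_matrices=False)
    t=(p-c)@v[0];return c+v[0]*t.min(),c+v[0]*t.max()
E
python3 - <<'E'
import pickle;from h import *
d=pickle.load(open("d.pkl","rb"));np.set_printoptions(precision=4,suppress=True)
t,s=d["top"],d["side"]
for c in("top","side"):
  r=d[c]
  e=axis(d[c,"gauge_rod"][0]["pixels"]);print(c,"rod",e,plane(r,e,.06))
  m=d[c,"guide_tube"][0]["pixels"];e=axis(m);print(c,"tube",e,plane(r,e,.115))
  m=d[c,"card"][0]["pixels"].astype(np.uint8);b=cv2.minAreaRect(np.argwhere(m)[:,::-1].astype(np.float32));print(c,"card",plane(r,cv2.boxPoints(b),.003),plane(r,b[0],.003))
  m=d[c,"rest"][0]["pixels"];e=axis(m);print(c,"rest",plane(r,e,.03))
print("orange",[ (lambda m:(axis(m),plane(d[c],axis(m),.06 if c=='side' else .066)))((lambda f:(f[...,0]>150)&(f[...,1]<130)&(f[...,1]>50)&(f[...,2]<80)&(np.indices(f.shape[:2])[0]>235)&(np.indices(f.shape[:2])[0]<285)&(np.indices(f.shape[:2])[1]>250)&(np.indices(f.shape[:2])[1]>(350 if c=='top' else 0))&(np.indices(f.shape[:2])[1]<(450 if c=='top' else 300)))(d[c]["frame"].astype(int))) for c in("top","side")])
m=d["top","gear_unit"][0]["pixels"].astype(np.uint8);b=cv2.minAreaRect(np.argwhere(m)[:,::-1].astype(np.float32));print(b)
# zoom
f=t["frame"];a=cv2.resize(f[165:265,200:440],None,fx=3.3,fy=3.3,interpolation=cv2.INTER_CUBIC)
g=cv2.resize(s["frame"][135:300,255:375],None,fx=2,fy=2);a=cv2.copyMakeBorder(a,0,0,0,0,0)
cv2.imwrite("pics/z.png",a[:,:,::-1])
E
```

```text
top rod (array([334.9657, 246.2452]), array([422.1038, 242.2814])) [[ 0.4366  0.0415  0.06  ]
 [ 0.4512 -0.1854  0.06  ]]
top tube (array([302.0243, 196.2387]), array([259.75 , 200.546])) [[0.5591 0.1271 0.115 ]
 [0.5461 0.2338 0.115 ]]
top card [[ 0.6035 -0.0006  0.003 ]
 [ 0.6172 -0.0898  0.003 ]
 [ 0.5296 -0.1016  0.003 ]
 [ 0.5161 -0.0132  0.003 ]] [[ 0.5664 -0.0513  0.003 ]]
top rest [[ 0.4494 -0.1962  0.03  ]
 [ 0.4375  0.0018  0.03  ]]
side rod (array([286.9769, 214.9918]), array([266.4071, 272.5033])) [[ 0.4393  0.0335  0.06  ]
 [ 0.4534 -0.1912  0.06  ]]
side tube (array([344.218 , 178.2051]), array([332.1122, 190.1141])) [[0.5752 0.1764 0.115 ]
 [0.5533 0.1127 0.115 ]]
side card [[ 0.5327 -0.101   0.003 ]
 [ 0.5169 -0.0142  0.003 ]
 [ 0.6072 -0.006   0.003 ]
 [ 0.619  -0.0926  0.003 ]] [[ 0.5692 -0.0544  0.003 ]]
side rest [[ 0.453   0.0132  0.03  ]
 [ 0.4634 -0.2264  0.03  ]]
orange [((array([423.1299, 242.4202]), array([383.8673, 244.527 ])), array([[ 0.4506, -0.1869,  0.066 ],
       [ 0.4433, -0.0851,  0.066 ]])), ((array([277.6116, 244.7688]), array([266.5548, 273.5963])), array([[ 0.4504, -0.0883,  0.06  ],
       [ 0.4549, -0.1947,  0.06  ]]))]
((254.31675720214844, 205.651611328125), (59.171051025390625, 98.17447662353516), 87.27368927001953)
```

View pics/z.png

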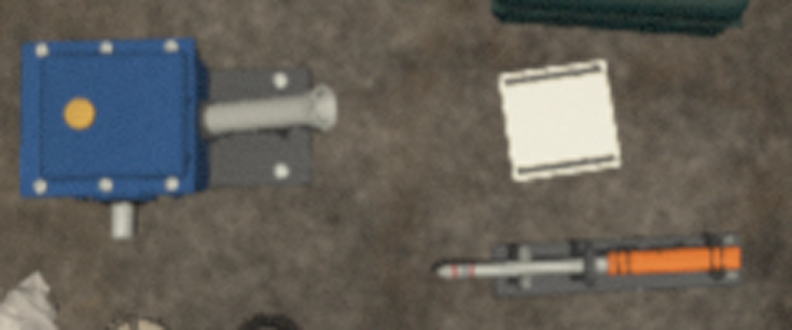

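```bash
cat > plan.py <<'E'
import numpy as np,json
from scipy.spatial.transform import Rotation as R
from cell import get_obs
def plan(goals,start=None,vmax=.045,wmax=.13,w=None):
    """goals: list of (pos, Rotation) ; world. prints rounded rows."""
    if start is None:
        o=get_obs();start=(np.array(o["tool_pos"]),R.from_euler("xyz",o["tool_rot"],degrees=True));w=w if w is not None else .087
    p,q=start;rows=[]
    for g in goals:
        gp,gq=np.array(g[0],float),g[1]; vm=g[2] if len(g)>2 else vmax
        n=int(np.ceil(max(np.linalg.norm(gp-p)/vm,(q.inv()*gq).magnitude()/wmax,1)))
        for k in range(n):
            tp=p+(gp-p)/(n-k);rv=(q.inv()*gq).as_rotvec()/(n-k)
            s=np.round(q.inv().apply(tp-p),4 if k==n-1 else 3);rv=np.round(rv,3)
            rows.append([*s.tolist(),*rv.tolist(),w]);p=p+q.apply(s);q=q*R.from_rotvec(rv)
    for i in range(0,len(rows),12):print(json.dumps(rows[i:i+12]).replace(" ",""))
    print(len(rows),p,q.as_euler("xyz",degrees=True))
def down(yaw,tilt=0): # tool x along yaw dir, tipped down by tilt
    return R.from_euler("xyz",[180,0,yaw],degrees=True)*R.from_euler("y",-tilt,degrees=True)
E
python3 - <<'E'
from plan import *
plan([((.4475,-.129,.15),down(93.6))])
E
```

```text
[[0.029,-0.03,0.005,0.0,0.0,-0.1,0.087],[0.032,-0.027,0.005,0.0,0.0,-0.1,0.087],[0.034,-0.024,0.005,0.0,0.0,-0.1,0.087],[0.037,-0.02,0.005,0.0,0.0,-0.101,0.087],[0.039,-0.017,0.005,0.0,0.0,-0.1,0.087],[0.04,-0.013,0.005,0.0,0.0,-0.101,0.087],[0.041,-0.008,0.005,0.0,0.0,-0.1,0.087],[0.042,-0.004,0.005,0.0,0.0,-0.101,0.087],[0.042,-0.0,0.005,0.0,0.0,-0.1,0.087],[0.042,0.004,0.006,0.0,0.0,-0.101,0.087],[0.041,0.008,0.005,-0.0,0.0,-0.1,0.087],[0.04,0.012,0.006,-0.0,0.0,-0.101,0.087]]
[[0.038,0.016,0.005,-0.0,0.0,-0.1,0.087],[0.037,0.0205,0.0055,-0.0,0.0,-0.101,0.087]]
14 [ 0.44749785 -0.12902517  0.15004324] [-1.79998767e+02  5.34530700e-03  9.36113824e+01]
```

Emit:
play_rows([
  [[0.029, -0.03, 0.005, 0, 0, -0.1, 0.087], [0.032, -0.027, 0.005, 0, 0, -0.1, 0.087], [0.034, -0.024, 0.005, 0, 0, -0.1, 0.087], [0.037, -0.02, 0.005, 0, 0, -0.101, 0.087], [0.039, -0.017, 0.005, 0, 0, -0.1, 0.087], [0.04, -0.013, 0.005, 0, 0, -0.101, 0.087], [0.041, -0.008, 0.005, 0, 0, -0.1, 0.087], [0.042, -0.004, 0.005, 0, 0, -0.101, 0.087], [0.042, 0, 0.005, 0, 0, -0.1, 0.087], [0.042, 0.004, 0.006, 0, 0, -0.101, 0.087], [0.041, 0.008, 0.005, 0, 0, -0.1, 0.087], [0.04, 0.012, 0.006, 0, 0, -0.101, 0.087]],
])

```text
time_s: 2.1
tool_pos: [0.4054, -0.1992, 0.1608]
tool_rot: [179.9, 0.1, 82.3]
force: [1.0, 0.2, 0.0]
grip_width: 0.087
grasp_force: 0.0
```

Emit:
play_rows([
  [[0.038, 0.016, 0.005, 0, 0, -0.1, 0.087], [0.037, 0.02, 0.005, 0, 0, -0.1, 0.087], [0, 0, 0, 0, 0, 0, 0.087], [0, 0, 0, 0, 0, 0, 0.087]],
])

```text
time_s: 2.5
tool_pos: [0.4472, -0.1283, 0.1506]
tool_rot: [-180.0, 0.0, 93.7]
force: [0.1, -0.5, -0.3]
grip_width: 0.0874
grasp_force: 0.0
```

Run:
```python
from cell import *
import pickle;from h import *
np.set_printoptions(precision=4,suppress=True)
o=get_obs();print(o["time_s"],o["tool_pos"],o["tool_rot"],o["qpos"])
r=read_camera("wrist");cv2.imwrite("pics/w1.png",r["frame"][:,:,::-1])
V=np.array(r["view"]);print("cam",-V[:3,:3].T@V[:3,3],"look",-V[2,:3])
for n in ("gauge_rod","rest","card","guide_tube"):
    for x in silhouettes("wrist",n)[:1]:
        e=axis(x["pixels"]);print(n,x["p"],x["extent"],e,plane(r,e,.06))
pickle.dump(r,open("w1.pkl","wb"))
```

```text
2.5 [ 0.4472 -0.1283  0.1506] [-179.9898    0.0244   93.6715] [ 49.1882   0.0748 -36.129  112.6367   0.0763  67.3056  16.7012]
cam [ 0.4434 -0.0628  0.3126] look [ 0.0158 -0.2408 -0.9705]
gauge_rod 0.7 [294.4, 3.2, 341.5, 246.0] (array([316.1786,  -0.0224]), array([316.9416, 244.0127])) [[ 0.4381  0.0225  0.06  ]
 [ 0.4508 -0.1659  0.06  ]]
rest 0.88 [291.8, 45.8, 338.7, 246.1] (array([315.3634,  45.8165]), array([317.3327, 242.8467])) [[ 0.4395 -0.009   0.06  ]
 [ 0.451  -0.1648  0.06  ]]
card 0.62 [398.4, 63.3, 493.4, 165.4] (array([480.2684,  57.3581]), array([407.104 , 170.5902])) [[ 0.565  -0.0076  0.06  ]
 [ 0.5196 -0.0979  0.06  ]]
```

View pics/w1.png

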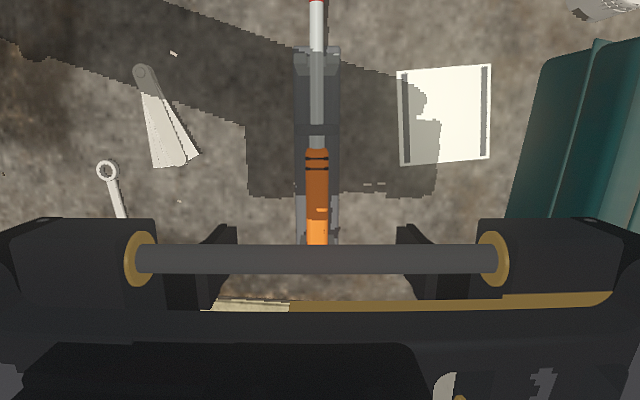

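Run:
```python
import pickle;from h import *;from plan import *
r=pickle.load(open("w1.pkl","rb"));np.set_printoptions(precision=4,suppress=True)
f=r["frame"].astype(int)
print(f[120:160:2,317].tolist())
print(plane(r,[[317,148],[317,0.5]],.068),plane(r,[[317,148]],.06))
plan([((.448,-.1285,.0410),down(93.8),.03)])
```

```text
[[130, 131, 124], [132, 134, 127], [109, 110, 107], [69, 68, 68], [73, 71, 71], [72, 72, 71], [71, 71, 69], [60, 59, 59], [138, 139, 132], [131, 131, 127], [129, 131, 125], [130, 131, 126], [129, 130, 124], [130, 131, 125], [132, 121, 112], [148, 83, 37], [149, 88, 43], [151, 88, 43], [158, 92, 44], [34, 37, 40]]
[[ 0.4455 -0.0839  0.068 ]
 [ 0.4388  0.0195  0.068 ]] [[ 0.4456 -0.0846  0.06  ]]
[[0.0,0.0,0.027,-0.0,0.0,-0.002,0.087],[0.001,0.001,0.028,-0.0,0.0,-0.002,0.087],[0.0,0.0,0.027,-0.0,0.0,-0.002,0.087],[0.0009,0.0006,0.0276,-0.0,0.0,-0.001,0.087]]
4 [ 0.448  -0.1285  0.041 ] [-179.9981    0.027    93.783 ]
```

Emit:
play_rows([
  [[0, 0, 0.027, 0, 0, -0.002, 0.087], [0, 0.001, 0.028, 0, 0, -0.001, 0.087], [0, 0, 0.027, 0, 0, 0, 0.087], [0, 0, 0.027, 0, 0, 0, 0.087], [0, 0, 0, 0, 0, 0, 0.05], [0, 0, 0, 0, 0, 0, 0.01], [0, 0, 0, 0, 0, 0, 0.01], [0, 0, 0, 0, 0, 0, 0.01], [0, 0, 0, 0, 0, 0, 0.01], [0, 0, 0, 0, 0, 0, 0.01]],
], force=45)

```text
time_s: 3.75
tool_pos: [0.4484, -0.1292, 0.0422]
tool_rot: [179.9, 0.1, 93.7]
force: [0.1, -0.0, -0.1]
grip_width: 0.0469
grasp_force: 0.0
```

Emit:
play_rows([
  [[0, 0, 0, 0, 0, 0, 0.01], [0, 0, 0, 0, 0, 0, 0.01], [0, 0, 0, 0, 0, 0, 0.01], [0, 0, 0, 0, 0, 0, 0.01], [0, 0, 0, 0, 0, 0, 0.01], [0, 0, 0, 0, 0, 0, 0.01]],
])

```text
time_s: 4.35
tool_pos: [0.448, -0.129, 0.0415]
tool_rot: [-180.0, 0.0, 93.7]
force: [-0.5, -0.0, 0.5]
grip_width: 0.0173
grasp_force: 45.0
```

Run:
```python
from plan import *
plan([((.448,-.129,.2),down(93.7)),((.565,-.065,.25),down(95))],w=.01)
```

```text
[[-0.0,0.0,-0.04,-0.0,0.0,0.0,0.01],[-0.0,0.0,-0.039,-0.0,0.0,0.0,0.01],[-0.0,0.0,-0.04,-0.0,0.0,0.0,0.01],[-0.0001,0.0,-0.0395,-0.0,0.0,0.0,0.01],[0.014,0.03,-0.013,-0.0,0.0,-0.006,0.01],[0.014,0.03,-0.012,-0.0,0.0,-0.005,0.01],[0.014,0.031,-0.013,-0.0,0.0,-0.006,0.01],[0.0133,0.0304,-0.012,-0.0,0.0,-0.005,0.01]]
8 [ 0.56500412 -0.06496359  0.24999964] [-1.79993405e+02  1.90774588e-03  9.49884965e+01]
```

Emit:
play_rows([
  [[0, 0, -0.03, 0, 0, 0, 0.01], [0, 0, -0.04, 0, 0, 0, 0.01], [0, 0, -0.04, 0, 0, 0, 0.01], [0, 0, -0.048, 0, 0, 0, 0.01], [0.014, 0.03, -0.013, 0, 0, -0.006, 0.01], [0.014, 0.03, -0.012, 0, 0, -0.005, 0.01], [0.014, 0.031, -0.013, 0, 0, -0.006, 0.01], [0.013, 0.03, -0.012, 0, 0, -0.005, 0.01], [0, 0, 0, 0, 0, 0, 0.01], [0, 0, 0, 0, 0, 0, 0.01]],
])

```text
time_s: 5.35
tool_pos: [0.5645, -0.0647, 0.2488]
tool_rot: [-179.9, -0.0, 95.1]
force: [0.0, -0.6, -1.5]
grip_width: 0.0175
grasp_force: 45.0
```

Run:
```python
from cell import *
import pickle;from h import *
np.set_printoptions(precision=4,suppress=True)
o=get_obs();print(o["time_s"],o["tool_pos"],o["tool_rot"],o["qpos"],o["grasp_force"])
D={}
for c in("wrist","top","side"):
  r=read_camera(c);D[c]=r
  print(c)
  for n in ("gauge_rod","guide_tube"):
    for x in silhouettes(c,n)[:1]:
        D[c,n]=x;e=axis(x["pixels"]);print(n,x["p"],x["extent"],e)
pickle.dump(D,open("w2.pkl","wb"))
cv2.imwrite("pics/w2.png",D["wrist"]["frame"][:,:,::-1])
```

```text
5.35 [ 0.5645 -0.0647  0.2488] [-179.9215   -0.0468   95.0674] [ 40.8745  11.4271 -42.1695  91.5699   7.7186  80.0815   2.9943] 44.99422799795866
wrist
gauge_rod 0.74 [276.1, 2.6, 356.6, 300.7] (array([315.4155,  -0.0399]), array([316.4657, 300.0579]))
top
gauge_rod 0.69 [260.1, 194.9, 300.0, 206.2] (array([302.1202, 196.0181]), array([259.7661, 201.0191]))
guide_tube 0.76 [260.9, 193.2, 302.8, 207.0] (array([301.273 , 196.3695]), array([260.0142, 201.1232]))
side
gauge_rod 0.65 [312.3, 146.6, 331.3, 206.8] (array([328.1738, 149.2726]), array([317.3055, 206.4383]))
guide_tube 0.74 [258.6, 226.4, 295.0, 295.6] (array([286.5673, 227.1821]), array([265.8989, 291.5725]))
```

View pics/w2.png

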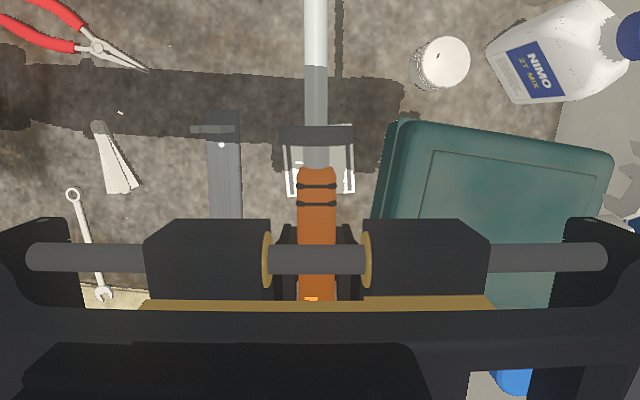

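Emit:
play_rows([
  [[0.042, -0.011, -0.008, 0, 0, 0, 0.01], [0.042, -0.011, -0.008, 0, 0, 0, 0.01], [0.042, -0.011, -0.008, 0, 0, 0, 0.01], [0.042, -0.011, -0.008, 0, 0, 0, 0.01], [0, 0, 0, 0, 0, 0, 0.01], [0, 0, 0, 0, 0, 0, 0.01]],
])

```text
time_s: 6.4
tool_pos: [0.5059, 0.0994, 0.2821]
tool_rot: [179.9, 0.1, 95.2]
force: [0.2, -0.9, -1.8]
grip_width: 0.0173
grasp_force: 45.0
```

Run:
```python
from cell import *
import pickle;from h import *
np.set_printoptions(precision=4,suppress=True)
o=get_obs();print(o["time_s"],o["tool_pos"],o["tool_rot"],o["qpos"],o["grasp_force"])
D={}
c="wrist"
r=read_camera(c);D[c]=r
for n in ("gauge_rod","guide_tube","gear_unit"):
    for x in silhouettes(c,n)[:1]:
        D[c,n]=x;e=axis(x["pixels"]);print(n,x["p"],x["extent"],e,plane(r,e,.115))
pickle.dump(D,open("w3.pkl","wb"))
cv2.imwrite("pics/w3.png",D["wrist"]["frame"][:,:,::-1])
```

```text
6.4 [0.5059 0.0994 0.2821] [179.9226   0.0905  95.1522] [ 33.6072   3.1093 -49.0281  95.2898   2.4705  82.617  -10.5419] 44.99406650662422
gauge_rod 0.56 [279.2, 1.9, 359.8, 302.2] (array([315.2246,  -0.0568]), array([316.6227, 301.0157])) [[ 0.49    0.2755  0.115 ]
 [ 0.5199 -0.0411  0.115 ]]
guide_tube 0.62 [353.1, 50.3, 386.3, 159.3] (array([367.5559,  52.9046]), array([368.8709, 157.0774])) [[0.5451 0.2328 0.115 ]
 [0.559  0.1318 0.115 ]]
gear_unit 0.65 [292.6, 0.0, 436.0, 158.3] (array([390.1127, -11.5243]), array([348.5729, 153.879 ])) [[0.5595 0.2925 0.115 ]
 [0.5375 0.1332 0.115 ]]
```

View pics/w3.png

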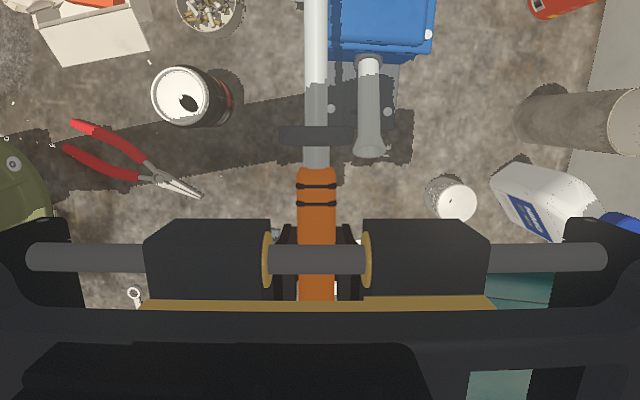

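```bash
cat > fit.py <<'E'
import pickle;from h import *
from scipy.optimize import least_squares
np.set_printoptions(precision=4,suppress=True)
D=pickle.load(open("w3.pkl","rb"));d=pickle.load(open("d.pkl","rb"))
def geo(p):
    m=np.array([p[0],p[1],.115]);a=np.radians(p[2]);c,s=np.cos(np.pi/6),.5
    y=np.array([np.cos(a)*c,np.sin(a)*c,-s]);x=np.array([np.sin(a),-np.cos(a),0]);z=np.cross(x,y);return m,x,y,z
def outline(r,p,rt,L):
    m,x,y,z=geo(p);t=np.linspace(0,2*np.pi,60)[:,None];C=np.cos(t)*x+np.sin(t)*z
    rim=[m+.018*C, m+.004*y+.018*C]; im=np.zeros((1600,2560),np.uint8)
    tube=[m+.02*y+rt*C, m+L*y+rt*C]
    for q in (rim,tube,[rim[1],tube[0]]):
        h=cv2.convexHull((proj(r,np.vstack(q))*4+1.5).astype(np.float32)); cv2.fillConvexPoly(im,np.round(h).astype(np.int32),255)
    return cv2.resize(im,(640,400),interpolation=cv2.INTER_AREA)/255.
if __name__=="__main__":
    V=[(D["wrist"],D["wrist","guide_tube"]["pixels"]),(d["top"],d["top","guide_tube"][0]["pixels"])]
    for views in (V[:1],V[1:],V):
        def f(q):
            return np.concatenate([cv2.GaussianBlur(outline(r,q*[.01,.01,1],q3,L)-m.astype(float),(0,0),2).ravel() for (r,m),L in zip(views,[.118]*2) for q3 in [.010]])
        from scipy.optimize import minimize
        best=minimize(lambda q:(f(q)**2).sum(),[55.6,13.6,96],method="Nelder-Mead",options=dict(initial_simplex=[[55.6,13.6,96],[56.4,13.6,96],[55.6,14.2,96],[55.6,13.6,99]],xatol=.005,fatol=.01))
        print(best.x,best.fun)
    w=D["wrist"];f=w["frame"].copy();o=(outline(w,best.x*[.01,.01,1],.010,.118)*255).astype(np.uint8)
    z=cv2.resize(f[30:180,310:440],None,fx=4,fy=4,interpolation=cv2.INTER_CUBIC)
    cs,_=cv2.findContours((cv2.resize(o[30:180,310:440],None,fx=4,fy=4)>127).astype(np.uint8),0,1);cv2.drawContours(z,cs,-1,(255,0,0),1)
    cs,_=cv2.findContours(cv2.resize(V[0][1][30:180,310:440].astype(np.uint8),None,fx=4,fy=4,interpolation=0),0,1);cv2.drawContours(z,cs,-1,(0,255,0),1)
    cv2.imwrite("pics/fit.png",z[:,:,::-1])
E
python3 fit.py
```

```text
[55.8875 13.8456 93.7838] 137.91310018120393
[55.8682 13.8008 93.4295] 11.425838962343056
[55.7615 13.8936 92.4761] 143.51906111405046
```

View pics/fit.png

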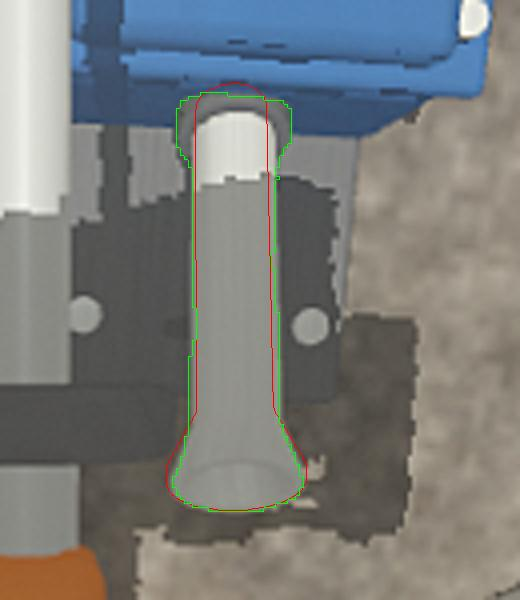

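```bash
sed -i 's/\.010/.011/g' fit.py
python3 - <<'E'
s=open('fit.py').read()
s=s.replace('cv2.GaussianBlur(outline(r,q*[.01,.01,1],q3,L)-m.astype(float),(0,0),2).ravel()','(cv2.GaussianBlur(outline(r,q*[.01,.01,1],q3,L)-m.astype(float),(0,0),1.5)*(k)).ravel()').replace('zip(views,[.118]*2)','zip([v[:2] for v in views],[.118]*2)').replace('for q3 in [.011]','for k in [KW if r is D["wrist"] else KT] for q3 in [.0112]')
s=s.replace('    for views in','    I=np.indices((400,640));KW=I[0]>76;KT=(I[1]>270)*1.\n    for views in')
open('fit.py','w').write(s)
E
python3 fit.py
python3 - <<'E'
from fit import *
# rod axis in wrist frame & where rod tip goes: direction of rod now
r=D["wrist"];f=r["frame"]
m=(f[...,0].astype(int)-f[...,2]>60);m[:168]=0;m[220:]=0;m[:,:280]=0;m[:,360:]=0
print("orange rows",[ (y,np.where(m[y])[0].min(),np.where(m[y])[0].max()) for y in (172,190,210)])
g=f.astype(int).sum(2)
print("shaft",[(y,g[y,298:336].tolist()) for y in (3,75)])
print("coll rows",g[115:175:2,317].tolist(), g[120:150:2,285].tolist())
E
```

```text
[55.773  13.8245 92.3254] 22.729374326837863
[55.7879 13.7547 91.7043] 2.0886479723822005
[55.7973 13.8324 92.5019] 26.088915127354813
orange rows [(172, np.int64(298), np.int64(334)), (190, np.int64(296), np.int64(335)), (210, np.int64(297), np.int64(335))]
shaft [(3, [251, 252, 252, 253, 238, 276, 580, 600, 611, 623, 632, 645, 649, 655, 660, 667, 679, 690, 685, 666, 654, 646, 640, 628, 617, 602, 588, 571, 550, 438, 316, 350, 288, 251, 260, 268, 270, 269]), (75, [442, 425, 400, 375, 366, 385, 465, 581, 600, 615, 627, 636, 644, 652, 659, 668, 683, 703, 702, 673, 657, 646, 635, 626, 612, 598, 583, 562, 526, 450, 408, 413, 415, 419, 414, 409, 431, 346])]
coll rows [419, 421, 421, 418, 423, 405, 226, 236, 235, 233, 241, 238, 239, 235, 228, 205, 434, 416, 415, 415, 415, 415, 414, 417, 413, 412, 423, 323, 302, 300] [247, 249, 253, 217, 229, 230, 222, 225, 229, 232, 230, 228, 223, 244, 241]
```

Run:
```python
from fit import *
from scipy.spatial.transform import Rotation as R
r=D["wrist"];T=np.array([.5059,.0994,.2821]);Q=R.from_euler("xyz",[179.9226,.0905,95.1522],degrees=True)
P=plane(r,[[316,3.],[316.3,75],[316,190],[316.5,128],[316.5,145],[316,168]],.3011)
print("in tool frame",Q.inv().apply(P-T)*1000)
print(Q.inv().apply(plane(r,[[316.5,126.5],[316.5,145]],.318)-T)*1000)
print("cam in tool",Q.inv().apply(-np.array(r["view"])[:3,:3].T@np.array(r["view"])[:3,3]-T)*1000)
```

```text
in tool frame [[112.8123   0.4262 -19.1777]
 [ 84.3455   0.5416 -19.1325]
 [ 33.8892   0.3894 -19.053 ]
 [ 62.0185   0.6241 -19.0972]
 [ 54.5449   0.6232 -19.0854]
 [ 44.1556   0.3943 -19.0693]]
[[ 63.0082   0.5927 -35.9988]
 [ 55.844    0.5918 -35.9875]]
cam in tool [  65.529     0.3574 -161.9998]
```

```bash
cat >> plan.py <<'E'
M=np.array([.5577,.138,.115]);YAW=92.3
def ins(s,yaw=None,tilt=30,M=M):
    yaw=YAW if yaw is None else yaw
    q=down(yaw,tilt);y=q.apply([1,0,0]);return M-(.0625+s)*y+.019*q.apply([0,0,1]),q
E
python3 - <<'E'
from plan import *
print(down(YAW,30).apply([1,0,0]),ins(.14)[0])
plan([((.56,-.08,.28),down(92.3)),ins(.135)],w=.01)
E
```

```text
[-0.03475515  0.86532773 -0.5       ] [ 0.56511917 -0.04672121  0.19979552]
[[-0.036,0.008,0.0,-0.0,0.0,0.009,0.01],[-0.036,0.008,0.0,-0.0,0.0,0.009,0.01],[-0.036,0.008,0.0,-0.0,0.0,0.009,0.01],[-0.036,0.009,0.001,-0.0,0.0,0.009,0.01],[-0.0358,0.0087,0.0001,-0.001,0.0,0.008,0.01],[0.007,0.001,0.017,0.0,-0.105,0.0,0.01],[0.009,0.001,0.016,0.0,-0.105,0.0,0.01],[0.011,0.001,0.014,0.0,-0.104,0.0,0.01],[0.012,0.002,0.013,0.0,-0.105,0.0,0.01],[0.014,0.0014,0.0121,0.0,-0.104,0.0,0.01]]
10 [ 0.5649225  -0.04235346  0.19732143] [179.98381945  29.97263471  92.30205908]
```

Emit:
play_rows([
  [[-0.036, 0.008, 0, 0, 0, 0.009, 0.01], [-0.036, 0.008, 0, 0, 0, 0.009, 0.01], [-0.036, 0.008, 0, 0, 0, 0.01, 0.01], [-0.036, 0.009, 0, 0, 0, 0.01, 0.01], [-0.036, 0.009, 0, 0, 0, 0.01, 0.01], [0.007, 0.001, 0.017, 0, -0.105, 0, 0.01], [0.009, 0.001, 0.016, 0, -0.105, 0, 0.01], [0.011, 0.001, 0.014, 0, -0.105, 0, 0.01], [0.012, 0.001, 0.013, 0, -0.105, 0, 0.01], [0.014, 0.001, 0.012, 0, -0.104, 0, 0.01], [0, 0, 0, 0, 0, 0, 0.01], [0, 0, 0, 0, 0, 0, 0.01]],
])

```text
time_s: 7.8
tool_pos: [0.5637, -0.0408, 0.1976]
tool_rot: [-179.8, 30.0, 92.4]
force: [0.2, -1.0, -0.1]
grip_width: 0.0173
grasp_force: 45.0
```

Run:
```python
from cell import *
import pickle;from h import *;from plan import *
np.set_printoptions(precision=4,suppress=True)
o=get_obs();print(o["time_s"],o["tool_pos"],o["tool_rot"],o["qpos"],o["grasp_force"])
q=R.from_euler("xyz",o["tool_rot"],degrees=True);ax=q.apply([1,0,0]);G=o["tool_pos"]-.019*q.apply([0,0,1]);tip=G+.1775*ax
yb=down(YAW,30).apply([1,0,0]);print("tip",tip,"lat off mm",(tip-M-(tip-M)@yb*yb)*1000,"along",(tip-M)@yb,"ang",ax,yb)
out=[]
for c,b in(("side",(150,140,300,390)),("top",(170,220,230,410))):
  r=read_camera(c);f=r["frame"].copy()
  a=[c]; y0,x0,y1,x1={"side":(140,300,230,380),"top":(170,280,220,400)}[c];k=5
  z=cv2.resize(f[y0:y1,x0:x1],None,fx=k,fy=k,interpolation=cv2.INTER_CUBIC)
  for P,col in((tip,(0,255,0)),(M,(255,0,255)),(G+.0625*ax,(0,255,255)),(G,(255,255,0))):
    u=proj(r,P)[0];cv2.circle(z,tuple(int(v) for v in ((u-[x0,y0]+.5)*k)),2,col,-1)
  out.append(z)
W=max(z.shape[1] for z in out)
im=np.vstack([cv2.copyMakeBorder(z,0,0,0,W-z.shape[1],0) for z in out]);im=cv2.resize(im,None,fx=.85,fy=.85)
print(im.shape);cv2.imwrite("pics/pre.png",im[:,:,::-1])
plan([ins(.100),ins(.03)+(.02,)],w=.01)
```

```text
7.8 [ 0.5637 -0.0408  0.1976] [-179.8153   29.9623   92.3673] [ 20.1704  16.9327 -43.5895  98.305   39.5598  83.8994 -30.5552] 44.994045328348875
tip [0.557  0.1224 0.1254] lat off mm [-1.3452  0.5651  1.0715] along -0.018720044692502495 ang [-0.0358  0.8656 -0.4994] [-0.0348  0.8653 -0.5   ]
(595, 510, 3)
[[0.0364,0.0004,0.0017,-0.002,0.0,-0.004,0.01],[0.018,-0.0,0.0,0.0,0.0,-0.0,0.01],[0.017,-0.0,0.0,0.0,0.0,-0.0,0.01],[0.018,-0.0,0.0,0.0,0.0,-0.0,0.01],[0.017,-0.0,0.0,0.0,0.0,-0.0,0.01]]
5 [0.5613 0.0484 0.1448] [179.9687  30.013   92.2798]
```

View pics/pre.png

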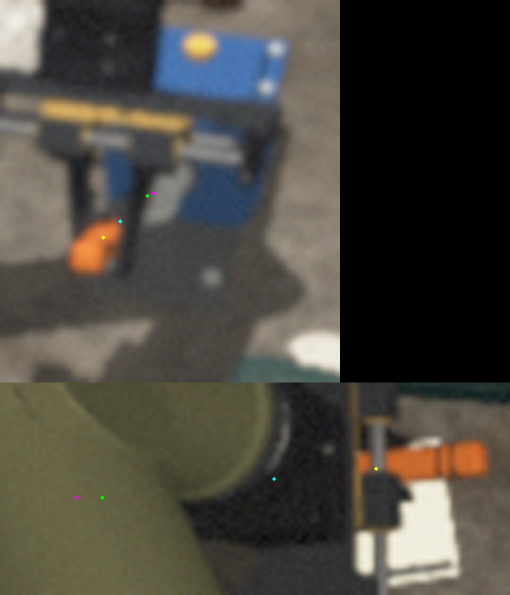

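Emit:
play_rows([
  [[0.005, 0.001, 0.001, 0, 0, 0, 0.01], [0.015, 0, 0.0005, 0, 0, 0, 0.01], [0.015, 0, 0, 0, 0, 0, 0.01], [0.01, 0, 0, 0, 0, 0, 0.01], [0, 0, 0, 0, 0, 0, 0.01]],
])

```text
time_s: 8.4
tool_pos: [0.5634, -0.0019, 0.1748]
tool_rot: [-180.0, 30.0, 92.3]
force: [0.1, 0.1, -0.9]
grip_width: 0.018
grasp_force: 45.0
```

```bash
cat > st.py <<'E'
from cell import *
from plan import *
np.set_printoptions(precision=4,suppress=True)
o=get_obs();q=R.from_euler("xyz",o["tool_rot"],degrees=True);ax=q.apply([1,0,0]);G=o["tool_pos"]-.019*q.apply([0,0,1]);tip=G+.1775*ax
B=down(YAW,30);e=B.inv().apply(tip-M)*1000
print(o["time_s"],o["tool_pos"],o["tool_rot"],"grip",o["grip_width"],o["grasp_force"]);print("tip along/lat(tool xyz mm)",e,"force in tool",q.inv().apply(o["force"]),"torque",q.inv().apply(o["wrist_torque"]))
print("rot err (tool, rad)",(q.inv()*B).as_rotvec())
E
python3 st.py
```

```text
8.4 [ 0.5634 -0.0019  0.1748] [-179.9725   29.97     92.2867] grip 0.017961756462122235 44.994639828801155
tip along/lat(tool xyz mm) [26.3329  0.0978 -0.8743] force in tool [0.5242 0.1161 0.7061] torque [-0.0619  0.5991  0.0695]
rot err (tool, rad) [-0.0006 -0.0005 -0.0002]
```

Emit:
play_rows([
  [[0.015, 0, 0.0005, 0, 0, 0, 0.01], [0.015, 0, 0, 0, 0, 0, 0.01], [0.015, 0, 0, 0, 0, 0, 0.01], [0.015, 0, 0, 0, 0, 0, 0.01], [0.015, 0, 0, 0, 0, 0, 0.01], [0, 0, 0, 0, 0, 0, 0.01]],
])

```text
time_s: 9.0
tool_pos: [0.5601, 0.0648, 0.1356]
tool_rot: [-179.8, 29.9, 92.5]
force: [0.8, 0.7, -0.9]
grip_width: 0.0172
grasp_force: 45.0
```

```bash
python3 st.py
```

```text
9.0 [0.5601 0.0648 0.1356] [-179.8446   29.9343   92.5329] grip 0.017150414882807746 44.99472454190254
tip along/lat(tool xyz mm) [103.7565  -1.1294  -0.4844] force in tool [0.9926 0.8089 0.4407] torque [-0.0624  0.6619  0.0511]
rot err (tool, rad) [-0.0007 -0.0011  0.0035]
```

Emit:
play_rows([
  [[0.004, 0, 0, 0, 0, 0, 0.01], [0.003, 0, 0, 0, 0, 0, 0.01], [0.002, 0, 0, 0, 0, 0, 0.01], [0.002, 0, 0, 0, 0, 0, 0.01], [0, 0, 0, 0, 0, 0, 0.01]],
])

```text
time_s: 9.5
tool_pos: [0.5606, 0.0716, 0.1317]
tool_rot: [180.0, 30.0, 92.2]
force: [1.2, 0.0, -1.5]
grip_width: 0.0175
grasp_force: 45.0
```

```bash
python3 st.py
```

```text
9.5 [0.5606 0.0716 0.1317] [179.9977  30.0247  92.2307] grip 0.017465573448293827 44.99438686296344
tip along/lat(tool xyz mm) [111.581    0.3842  -0.1026] force in tool [0.7179 1.1683 1.2655] torque [-0.0554  0.6508  0.0109]
rot err (tool, rad) [-0.0006  0.0004 -0.001 ]
```

Emit:
play_rows([
  [[0.0015, 0, 0, 0, 0, 0, 0.01], [0.0015, 0, 0, 0, 0, 0, 0.01], [0.001, 0, 0, 0, 0, 0, 0.01], [0, 0, 0, 0, 0, 0, 0.01]],
])

```text
time_s: 9.9
tool_pos: [0.5606, 0.0736, 0.1303]
tool_rot: [180.0, 30.2, 92.2]
force: [-0.5, -3.6, 1.7]
grip_width: 0.0176
grasp_force: 45.0
```

```bash
python3 st.py
```

```text
9.9 [0.5606 0.0736 0.1303] [179.9878  30.1716  92.1532] grip 0.0176355898512594 44.99665265902877
tip along/lat(tool xyz mm) [114.1009   0.7379   0.5355] force in tool [-3.9434 -0.6698  0.2945] torque [-0.0255 -0.3083 -0.0247]
rot err (tool, rad) [-0.0011  0.003  -0.0022]
```

Axial force appears (−4 N) at 114 mm: contact. Pressing slightly more to confirm and hold.

Emit:
play_rows([
  [[0.001, 0, 0, 0, 0, 0, 0.01], [0.001, 0, 0, 0, 0, 0, 0.01], [0, 0, 0, 0, 0, 0, 0.01], [0, 0, 0, 0, 0, 0, 0.01], [0, 0, 0, 0, 0, 0, 0.01], [0, 0, 0, 0, 0, 0, 0.01]],
])

```text
time_s: 10.5
tool_pos: [0.5606, 0.0736, 0.1302]
tool_rot: [180.0, 30.3, 92.0]
force: [-2.1, -7.3, 6.1]
grip_width: 0.0177
grasp_force: 45.0
```

```bash
python3 st.py
```

```text
10.5 [0.5606 0.0736 0.1302] [179.9785  30.3494  92.0474] grip 0.01765429174574746 45.00622546300292
tip along/lat(tool xyz mm) [114.1836   1.0084   1.1397] force in tool [-9.3139 -2.3708 -1.6063] torque [ 0.2322 -1.3062 -0.0643]
rot err (tool, rad) [-0.0018  0.0061 -0.0038]
```

Emit:
play_rows([
  [[-0.005, 0, -0.0005, 0, 0, 0, 0.01], [-0.015, 0, 0, 0, 0, 0, 0.01], [-0.02, 0, 0, 0, 0, 0, 0.01], [-0.02, 0, 0, 0, 0, 0, 0.01], [-0.02, 0, 0, 0, 0, 0, 0.01], [-0.02, 0, 0, 0, 0, 0, 0.01], [-0.02, 0, 0, 0, 0, 0, 0.01], [-0.02, 0, 0, 0, 0, 0, 0.01], [-0.02, 0, 0, 0, 0, 0, 0.01], [0, 0, 0, 0, 0, 0, 0.01], [0, 0, 0, 0, 0, 0, 0.01]],
])

```text
time_s: 11.6
tool_pos: [0.5656, -0.061, 0.2091]
tool_rot: [180.0, 30.0, 92.2]
force: [0.3, 0.8, -1.1]
grip_width: 0.0173
grasp_force: 45.0
```

```bash
python3 st.py
python3 - <<'E'
from plan import *
C=np.array([.567,-.052,.13]);q=down(75);G=C-.1775*q.apply([1,0,0]);T=G+.019*q.apply([0,0,1]);print(T)
plan([((.545,-.13,.2),down(85,0),.03),(T,q,.03)],w=.01)
E
```

```text
11.6 [ 0.5656 -0.061   0.2091] [179.9587  29.9609  92.1968] grip 0.017339561233983572 44.994473196566105
tip along/lat(tool xyz mm) [-42.0525   0.196   -1.0041] force in tool [1.1891 0.2934 0.551 ] torque [-0.1172  0.6637  0.0217]
rot err (tool, rad) [-0.0002 -0.0007 -0.0016]
[ 0.52105962 -0.22345183  0.111     ]
[[-0.011,-0.005,0.008,0.007,0.104,0.025,0.01],[-0.012,-0.004,0.007,0.007,0.105,0.024,0.01],[-0.013,-0.004,0.006,0.007,0.104,0.025,0.01],[-0.013,-0.004,0.005,0.006,0.105,0.024,0.01],[-0.0135,-0.0028,0.0036,0.007,0.104,0.025,0.01],[-0.019,-0.003,0.018,-0.0,0.0,0.035,0.01],[-0.019,-0.003,0.018,-0.0,0.0,0.035,0.01],[-0.019,-0.002,0.018,-0.0,0.0,0.035,0.01],[-0.019,-0.001,0.017,-0.0,0.0,0.035,0.01],[-0.0199,0.0001,0.018,-0.0,0.0,0.034,0.01]]
10 [ 0.52108851 -0.22345525  0.11099409] [-1.79981243e+02  1.61828190e-02  7.50144399e+01]
```

Emit:
play_rows([
  [[-0.011, -0.005, 0.008, 0.007, 0.104, 0.025, 0.01], [-0.012, -0.004, 0.007, 0.007, 0.105, 0.024, 0.01], [-0.013, -0.004, 0.006, 0.007, 0.104, 0.025, 0.01], [-0.013, -0.004, 0.005, 0.006, 0.105, 0.024, 0.01], [-0.013, -0.003, 0.004, 0.007, 0.104, 0.025, 0.01], [-0.019, -0.003, 0.018, 0, 0, 0.035, 0.01], [-0.019, -0.003, 0.018, 0, 0, 0.035, 0.01], [-0.019, -0.002, 0.018, 0, 0, 0.035, 0.01], [-0.019, -0.001, 0.017, 0, 0, 0.035, 0.01], [-0.02, 0, 0.018, 0, 0, 0.034, 0.01], [0, 0, 0, 0, 0, 0, 0.01], [0, 0, 0, 0, 0, 0, 0.01]],
])

```text
time_s: 12.8
tool_pos: [0.521, -0.2218, 0.1102]
tool_rot: [-179.9, -0.0, 75.1]
force: [0.5, 0.2, -1.6]
grip_width: 0.0173
grasp_force: 45.0
```

```bash
python3 st.py
python3 - <<'E'
from cell import *;from h import *;from plan import *
o=get_obs();q=R.from_euler("xyz",o["tool_rot"],degrees=True);G=o["tool_pos"]-.019*q.apply([0,0,1]);tip=G+.1775*q.apply([1,0,0]);print("tip",tip)
zs=[]
for c,(y0,x0,y1,x1) in {"side":(190,240,300,360),"top":(160,330,260,450)}.items():
  r=read_camera(c);z=cv2.resize(r["frame"][y0:y1,x0:x1],None,fx=3.3,fy=3.3,interpolation=cv2.INTER_CUBIC)
  u=proj(r,tip)[0];cv2.circle(z,tuple(int(v) for v in ((u-[x0,y0]+.5)*3.3)),3,(0,255,0),1);zs.append(cv2.resize(z,(396,340)))
cv2.imwrite("pics/end.png",np.hstack(zs)[:,:,::-1])
E
```

```text
12.8 [ 0.521  -0.2218  0.1102] [-179.8836   -0.0128   75.132 ] grip 0.017319473212174936 44.99463452026248
tip along/lat(tool xyz mm) [-170.3598    1.3624   81.8719] force in tool [0.3498 0.4558 1.5947] torque [-0.1517  0.0057 -0.0038]
rot err (tool, rad) [-0.0804 -0.5202 -0.2922]
tip [ 0.56662498 -0.0502654   0.12927674]
```

View pics/end.png

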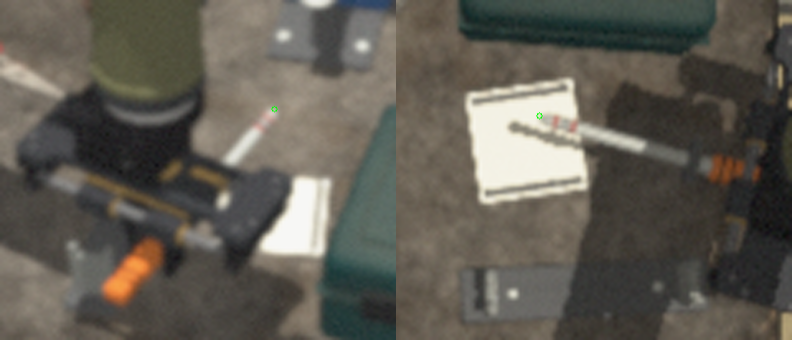

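The side view shows the tip at (273,109) and the top view at (540,116). Both match the computed point over the card, 129 mm up, and the rod is level and clear of everything. I'll let it settle, then hand in.

Emit:
play_rows([
  [[0, 0, 0, 0, 0, 0, 0.01], [0, 0, 0, 0, 0, 0, 0.01], [0, 0, 0, 0, 0, 0, 0.01]],
])

```text
time_s: 13.2
tool_pos: [0.5213, -0.2232, 0.1113]
tool_rot: [180.0, 0.1, 75.1]
force: [0.2, 0.2, -1.3]
grip_width: 0.0175
grasp_force: 45.0
```

```bash
python3 -c "
from cell import *
print(sign_off())"
```

```text
the job is handed in; nothing more can be done
None
```

I slid the gauge rod into the tube until its collar stopped against the mouth, drew it right out, and handed in at 13.2 s with it held level, its tip about 130 mm above the card; `sign_off` returned no verdict.

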